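Seat a brass rivet anvil under the bridge of its bench holder

TASK

Fit the brass rivet anvil into the grey bench holder: slide it red toe first from the open side under the blue bridge until the bar under its toe drops into the hidden cross groove and the anvil sits flat and fully down, then let go of it. The groove is out of sight and is not always at the same depth under the bridge, so feel for it. Leave the grey spare anvil, the jar, the palette and the mallet where they are.

Things in the scene. Friction and masses are not known exactly. Their poses are not given: they have to be found in the camera images.
- anvil_mid (a point): Brass anvil, 0.3-0.5 kg, 80 long (x, to the red toe) x 34 wide: foot plate 8 thick on two full-width bars (10 long, 5 high) flush with its ends, so plate top is 13 above the bottom; on it a square post 22 x 22, sides along x and y, to 66 high, round steel tip to 75. This point: post axis, 37.5 above the bottom. Post axis is 44 from the toe end, 36 from the heel. Grasp the post about 50 up.
- anvil_toe (a point): Middle of the toe end face of the brass anvil's foot plate: 44 ahead of the post's axis, 9 above the anvil's bottom; axes as anvil_mid (x ahead out of the toe, z up along the post).
- holder: Grey steel holder with a blue bridge, fixed to the bench; base plate 130 x 100 x 10. Origin on the bench; x = direction in which the anvil slides in, z up. Level steel floor 20 above the bench from x = -53 (front edge; before it only the base plate) to the back stop at x = 16. Blue bridge from x = -14 to 34, underside 35.5, top 44 above the bench.
- holder_mouth (a point): Middle of the floor below the bridge's front edge: x = -14, y = 0, 20 above the bench in the holder's frame, same axes. From here inward side walls stand at y = -19 and +19 (2 to spare each side of the foot); outward, lead-in wings 33 high flare to about 28 each side at x = -35. A foot riding on its toe bar has 2.5 to spare below the bridge.
- holder_range (a point): Middle of the hidden groove's range: 0 along x, on the floor (20 above the bench), holder's axes. The cross groove, 13 long (x) and 8 deep, lies with its middle within 6 of here along x, unseen and different each time. Toe bar in it, the anvil drops 5: plate flat on the floor, bottom 15 above the bench, heel bar hanging before the front edge. Until then hold the heel up level; it has no support.
- spare_mid (a point): The spare anvil, same shape and size but dull grey, with a domed tip and no red toe; not to be moved. Point on its post's axis 37.5 above the bench.
- jar: Jar with black cap and blue label, 68 diameter, 85 high; origin at the middle of its bottom.
- palette: White round paint palette, 170 diameter, 9 high; origin at the middle of its underside.
- mallet: Mallet standing on its white head (62 diameter, 85 high), wooden handle up to 190; origin at the middle of its bottom.

How it is judged:
At the end, for the whole second after the job is handed in: Brass anvil released, at rest, its toe bar down in the groove under the bridge: post point 50 to 54.5 mm above the holder's underside (52.5 fully down), toe end face 4 mm before to 14 mm past the holder's origin, within 4 mm of its centre line, upright within 0.045 rad (z of anvil_mid in the frame of holder between 0.05 and 0.0545 m and x of anvil_toe in the frame of holder between -0.004 and 0.014 m and y of anvil_toe in the frame of holder between -0.004 and 0.004 m and angle between anvil_mid's own z axis and vertical below 0.045 rad and linear speed of anvil below 0.02 m/s); the robot touches nothing.
It fails at once if the spare anvil is moved more than 30 mm (distance of spare_mid from where it was at the start of the episode above 0.03 m).
It fails at once if the jar is moved more than 30 mm (distance of jar from where it was at the start of the episode above 0.03 m).
It fails at once if the palette is moved more than 30 mm (distance of palette from where it was at the start of the episode above 0.03 m).
It fails at once if the mallet is moved more than 30 mm (distance of mallet from where it was at the start of the episode above 0.03 m).
It also fails if it takes over 45 s, if anything falls off the work surface, if the arm or the gripper's body presses on something with over 40 N, if the wrist force passes 120 N, or if a joint passes its speed limit or range.

ROBOT

A 6-joint arm with a two-finger parallel gripper is mounted at the origin on the work surface. World frame = base frame: x ahead of the robot, y to its left, z up, the work surface at z = 0. Lengths are in m, angles in rad, forces in N, time in s.
With the tool pointing down it reaches from about 0.275 to 0.825 m from the base axis. Payload 4.9 kg.
Tool frame: the origin (TCP) lies between the finger pads; the fingertips stand 8 mm ahead of it and the grasp point (between the pads) lies 11 mm behind it; z points along the fingers, x is the direction in which the jaws open and shut, and the axes are right-handed (so a half turn about z gives the same grasp; the last joint's range is limited). The gripper opens to 85 mm and grips with 20 to 120 N. Pads are 22 mm wide; open, the fingers measure 114 mm over their backs; the gripper's body (76 mm by 85 mm) begins 54 mm behind the grasp point. The pads swing forward as they close: fully open they stand 13 mm farther back than shut.
Start: joints at [-1.339, 0.326, -0.193, 1.052, 0, 1.437], TCP at [0.197, -0.514, 0.239] pointing down, gripper open.
Joint ranges: [-2.65, 2.65], [-0.97, 1.79], [-1.3, 1.35], [-1.93, 2.1], [-1.47, 1.37], [-3.14, 3.14]. Speed limits (rad/s): [2.57, 2.57, 3.14, 3.14, 3.14, 3.14].

INTERFACE

Orientations are given as a unit quaternion [w, x, y, z].
In Python, from cell import readout, imaging, ticket gives the robot as it stands. The module is installed in compiled form; this text tells all that it offers.
- The arm moves only by the tool jog_arm, never from a script. Its argument "plan" is a list that holds one entry, the list of rows, each a list of 7 numbers: the shift along the world's x, y, z in cm, then the turn, a rotation vector about the world's x, y, z in rad, then the closure, from 0 (fully open) to 1 (shut). In form: [[[dx, dy, dz, rx, ry, rz, hand], ...]]. A call has exactly 8 rows; each row shifts and turns the commanded pose from where the row before left it; what a row does not reach is not made up. A row lasts 1/8 s, in which the tool goes at most 62.5 mm and 10.7 degrees, less where a joint would pass 70% of its speed; a pose out of reach is approached as far as the arm can. A call with a gripper value outside its range is refused whole. The fingers move at their own pace and stop on an object; "newtons" is the grip in N (left out, the last holds). Time passes only in rows, so rows that do not move let the fingers close, or fill a call up. It gives the time, the measured TCP pose, the force and the opening at its end, in the units of the state.
- readout.read_state(): the state, without advancing time (a new reading comes with each control period).
- imaging.read_camera(name): name is "scene" or "top" or "wrist"; returns the picture (400x640x3 uint8, blue, green, red); there is no depth.
- imaging.camera_model(name): a dict with "fx", "fy", "cx", "cy" (pixels), "cam_to_world" (4x4, takes a point from camera to world coordinates). Camera axes: x right, y up, looking along -z (the intrinsics and any distortion apply to the point x, -y, -z); pixel columns grow to the right and rows downward; lengths in m; the calibration is good to about 2 mm. A picture is of the moment at which its call begins: read the wrist's pose just before it. camera_model takes no time and is no camera call; for the wrist camera it gives the pose at the moment of the call.
- ticket.close_job(): hands the job in, once; it reports no verdict.
Trained networks look in the newest picture that a camera, given by its name, has taken for a name from the list of things; names that differ only in an ending like _2 or _b are one class to them, and where a whole thing is asked for, a point or a joint stands for the part that bears it (a point fixed in the world has none). Each returns a list of dicts, best first, with "conf" (0 to 1); they miss things now and then, are a little off and sometimes report something else, mostly with a low value. They report only what shows in the picture. A call takes as long as a camera call.
- imaging.spot_in(name, camera): "location" ([x, y, z] in m, in world coordinates, good to about 4 mm: the middle of the surface that is visible of it).
- imaging.tip_of(name, camera): "location" ([x, y, z] in m, in world coordinates, good to about 4 mm: a listed point, or the origin of a listed thing).
The state is a dict: "t": time; "qpos": joint angles; "qd": joint speeds; "effort": joint torques, N m; "ee_pos": TCP position; "ee_rot": TCP orientation; "contact_force": force on the tool from outside, world axes, zero at the start; "moment": the same for the moment, N m; "gripper_width": opening from 0.0 (shut) to 1.0 (fully open).
Only numpy, scipy, OpenCV 4.12 (cv2) and the standard library are available. Lean on these libraries where they do the work, as an engineer would, in place of code of your own. Each camera call takes 0.05 s, during which the arm holds its last target.

## Working session

There is one attempt and no reset: what is moved stays moved. The work goes in short steps, Python scripts to look and compute and a tool call to move; the robot and the scene stay as the last step left them, time stands still between calls to the robot, and variables do not carry over. Pictures are saved under pics/ and viewed, and the job is handed in when it is done.

Besides the shell and the picture viewer there is one more tool, called after "Emit:" as name(argument=value, ...) on one line, values as JSON. jog_arm: Moves the arm, as the interface text tells. Its arguments: {"type":"object","properties":{"plan":{"type":"array"},"newtons":{"type":"number"}},"required":["plan"]}

```bash
mkdir -p pics; python3 - <<'E'
from cell import readout, imaging
import cv2
s=readout.read_state();print(s)
for c in ["scene","top"]:
    im=imaging.read_camera(c);cv2.imwrite(f"pics/{c}0.png",im)
    m=imaging.camera_model(c);print(c,m)
    for n in ["anvil_mid","anvil_toe","holder","holder_mouth","holder_range","spare_mid","jar","palette","mallet"]:
        print(n,[(d['conf'],d['location']) for d in imaging.tip_of(n,c)][:2])
print(readout.read_state()['t'])
E
```

```text
{'t': 0.0, 'qpos': array([-1.33919669e+00,  3.26920802e-01, -1.93590776e-01,  1.05200546e+00,
        1.50559529e-07,  1.43663565e+00]), 'qd': array([-0.00014556, -0.00012167,  0.00137958, -0.00080405,  0.0004701 ,
       -0.00216017]), 'effort': array([ 2.65339049e-04, -4.43396723e+01,  2.62441617e+01,  1.53060135e-02,
       -1.56798069e-04, -3.07177132e-06]), 'ee_pos': array([ 0.19661103, -0.51304462,  0.23851178]), 'ee_rot': array([-5.78071208e-04,  8.23910921e-01, -5.66718673e-01, -6.37219860e-04]), 'contact_force': array([-0.37481839,  0.15294147,  0.32646967]), 'moment': array([-0.02288365,  0.04247458,  0.02170401]), 'gripper_width': 0.9999712757246715}
scene {'fx': 361.20818344264774, 'fy': 361.20818344264774, 'cx': 319.598548774024, 'cy': 189.01043553091978, 'cam_to_world': array([[ 8.64631864e-01, -3.84378684e-01,  3.23519345e-01,
         8.76826500e-01],
       [ 5.02405919e-01,  6.61280523e-01, -5.57042514e-01,
        -5.68198754e-01],
       [ 1.78226717e-04,  6.44174741e-01,  7.64878337e-01,
         6.90300458e-01],
       [ 0.00000000e+00,  0.00000000e+00,  0.00000
[... 644 characters left out ...]
, 'cam_to_world': array([[ 0.02771199,  0.99138466, -0.12801759,  0.45611271],
       [-0.9995974 ,  0.02826345,  0.00249277, -0.12465332],
       [ 0.00608951,  0.12789697,  0.99176876,  1.14646879],
       [ 0.        ,  0.        ,  0.        ,  1.        ]])}
anvil_mid [(0.79, [0.5865, 0.23, 0.0361])]
anvil_toe [(0.71, [0.5793, 0.1877, 0.0064])]
holder [(0.93, [0.4965, -0.1918, 0.0031])]
holder_mouth [(0.85, [0.4953, -0.18, 0.0186])]
holder_range [(0.74, [0.4971, -0.1931, 0.0196])]
spare_mid [(0.7, [0.4955, -0.1791, 0.0218]), (0.57, [0.4552, 0.2123, 0.0391])]
jar [(0.71, [0.6332, -0.3865, -0.0009])]
palette [(0.92, [0.7555, -0.0058, 0.0038])]
mallet [(0.88, [0.4238, -0.456, 0.0048])]
1.0
```

View pics/scene0.png

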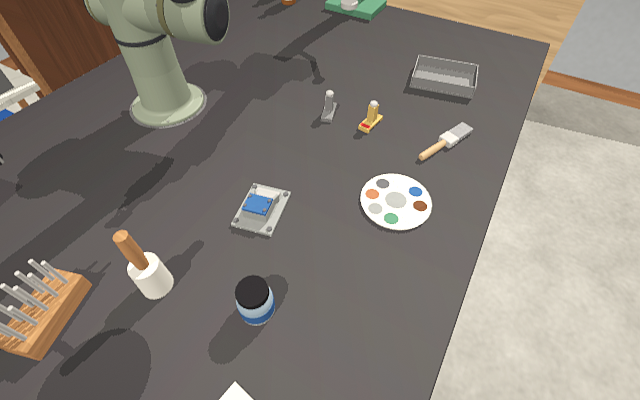

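View pics/top0.png

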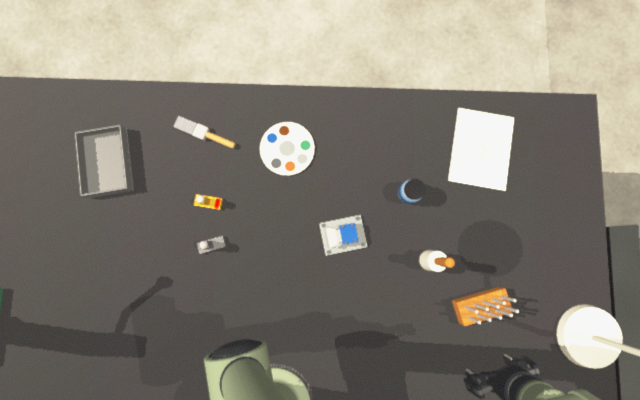

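The scene picture shows the brass anvil (370,117), the holder with its blue bridge (258,203), and the spare (329,106). In the top picture the anvil (208,202) has its red toe to the right and the holder (343,235) opens to the left. I'll move above the holder first for a wrist look.

Emit:
jog_arm(plan=[[[2.8,4.3,1.4,0,0,0.14,0],[2.8,4.3,1.4,0,0,0.14,0],[2.8,4.3,1.4,0,0,0.14,0],[2.8,4.3,1.4,0,0,0.14,0],[2.8,4.3,1.4,0,0,0.14,0],[2.8,4.3,1.4,0,0,0.14,0],[2.8,4.3,1.4,0,0,0.14,0],[2.8,4.3,1.4,0,0,0.14,0]]], newtons=80)

```text
t: 2.0
ee_pos: [0.4215, -0.1681, 0.352]
ee_rot: [0.0, 0.999, -0.04, 0.0]
contact_force: [0.8, -0.5, -0.3]
gripper_width: 1.002
```

```bash
cat > h.py <<'E'
from cell import readout, imaging
import cv2, numpy as np
def snap(tag,names=()):
    s=readout.read_state(); m=imaging.camera_model("wrist"); im=imaging.read_camera("wrist")
    cv2.imwrite(f"pics/{tag}.png",im); np.savez(f"{tag}.npz",im=im,T=m["cam_to_world"],K=[m["fx"],m["fy"],m["cx"],m["cy"]])
    print(s['t'],s['ee_pos'],s['ee_rot'],s['contact_force']); print({k:v for k,v in m.items()})
    for n in names: print(n,[(d['conf'],d['location']) for d in imaging.tip_of(n,"wrist")][:2])
def rays(tag,px):
    d=np.load(f"{tag}.npz");T=d["T"];fx,fy,cx,cy=d["K"]
    px=np.atleast_2d(px).astype(float)
    v=np.stack([(px[:,0]-cx)/fx,-(px[:,1]-cy)/fy,-np.ones(len(px))],1)
    return T[:3,3],v@T[:3,:3].T
def onz(tag,px,z):
    o,v=rays(tag,px); return o+v*((z-o[2])/v[:,2])[:,None]
def tri(t1,p1,t2,p2):
    o1,v1=rays(t1,p1);o2,v2=rays(t2,p2);out=[]
    for a,b in zip(v1,v2):
        a=a/np.linalg.norm(a);b=b/np.linalg.norm(b)
        s=np.linalg.lstsq(np.stack([a,-b],1),o2-o1,rcond=None)[0]
        P,Q=o1+s[0]*a,o2+s[1]*b; out.append(np.r_[(P+Q)/2,np.linalg.norm(P-Q)])
    return np.array(out)
E
python3 -c "
from h import *
snap('w1',['holder','holder_mouth','holder_range'])"
```

```text
2.0 [ 0.42147026 -0.168143    0.35199749] [ 2.16803314e-04  9.99190496e-01 -4.02266003e-02  3.54582596e-04] [ 0.82592672 -0.47008948 -0.34913671]
{'fx': 286.7441105490892, 'fy': 286.7441105490892, 'cx': 319.022986302688, 'cy': 202.98816804649272, 'cam_to_world': array([[ 9.96766352e-01,  7.68907478e-02,  2.33377990e-02,
         4.26632862e-01],
       [-8.03544133e-02,  9.53471708e-01,  2.90576791e-01,
        -9.26220373e-02],
       [ 9.07356470e-05, -2.91512463e-01,  9.56567026e-01,
         4.86774344e-01],
       [ 0.00000000e+00,  0.00000000e+00,  0.00000000e+00,
         1.00000000e+00]])}
holder [(0.84, [0.4982, -0.191, 0.0044])]
holder_mouth [(0.63, [0.4926, -0.1849, 0.0195])]
holder_range [(0.83, [0.4973, -0.1954, 0.0219])]
```

View pics/w1.png

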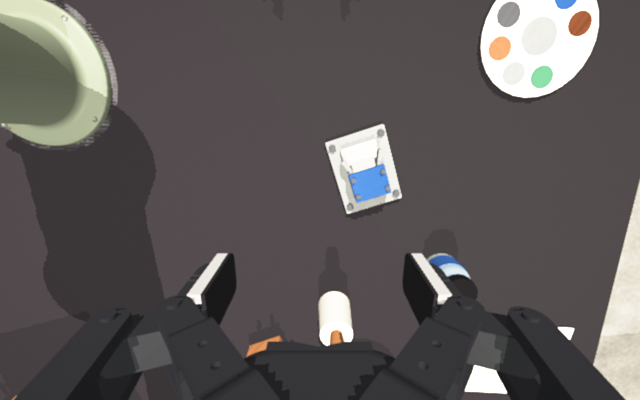

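The wrist picture shows the holder base with corners near (326,138), (384,125), (401,199), (347,213), and the open floor toward +y at (360,152). Next I'll go to the anvil.

Emit:
jog_arm(plan=[[[2.0,4.9,-1.7,0,0,0,0],[2.0,4.9,-1.7,0,0,0,0],[2.0,4.9,-1.7,0,0,0,0],[2.0,4.9,-1.7,0,0,0,0],[2.0,4.9,-1.7,0,0,0,0],[2.0,4.9,-1.7,0,0,0,0],[2.0,4.9,-1.7,0,0,0,0],[2.0,4.9,-1.1,0,0,0,0]]])

```text
t: 3.2
ee_pos: [0.5813, 0.2216, 0.2196]
ee_rot: [0.001, 0.999, -0.044, -0.001]
contact_force: [1.4, -0.1, 1.0]
gripper_width: 1.0
```

```bash
python3 -c "
from h import *
snap('w2',['anvil_mid','anvil_toe'])"
```

```text
3.2 [0.58127043 0.22161687 0.21958062] [ 6.15361138e-04  9.99016678e-01 -4.43234046e-02 -8.57106238e-04] [ 1.43465714 -0.13894635  1.03353114]
{'fx': 286.7441105490892, 'fy': 286.7441105490892, 'cx': 319.022986302688, 'cy': 202.98816804649272, 'cam_to_world': array([[ 0.99607718,  0.08394028,  0.02800516,  0.58737063],
       [-0.08846014,  0.95261944,  0.29101719,  0.29720434],
       [-0.00225019, -0.29235292,  0.95630785,  0.35431574],
       [ 0.        ,  0.        ,  0.        ,  1.        ]])}
anvil_mid [(0.9, [0.5847, 0.2308, 0.0379])]
anvil_toe [(0.85, [0.5796, 0.1857, 0.0057])]
```

View pics/w2.png

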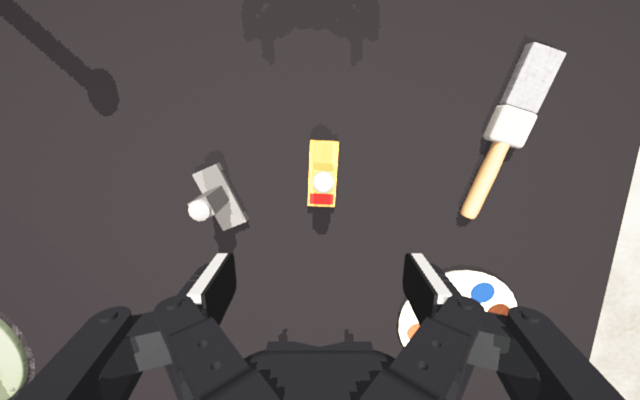

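```bash
python3 -c "
from h import *
im=cv2.imread('pics/w2.png')[125:220,270:380];cv2.imwrite('pics/w2z.png',cv2.resize(im,None,fx=6,fy=6,interpolation=cv2.INTER_CUBIC))
im=cv2.imread('pics/w1.png')[115:220,310:420];cv2.imwrite('pics/w1z.png',cv2.resize(im,None,fx=5,fy=5,interpolation=cv2.INTER_CUBIC))"
```

```text
(no output)
```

View pics/w2z.png

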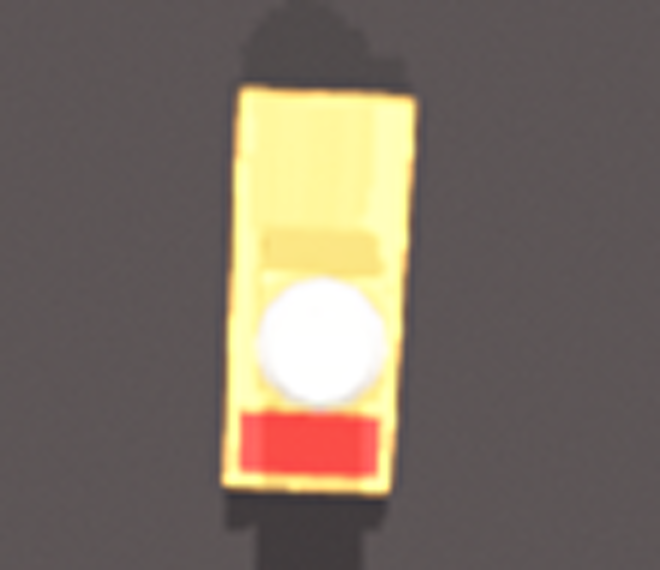

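View pics/w1z.png

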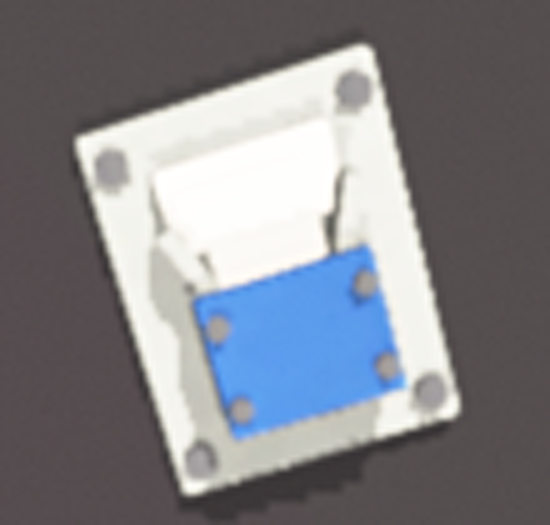

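```bash
cat > m.py <<'E'
from h import *
a=np.array([[238,86],[417,96],[391,494],[222,487]])/6+[270-.4,125-.4]
P=onz('w2',a,.013)[:,:2];print(P, [np.linalg.norm(P[i]-P[i-1]) for i in range(4)])
d=(P[2]+P[3]-P[0]-P[1])/2;d/=np.linalg.norm(d);print('anvil yaw',np.degrees(np.arctan2(d[1],d[0])))
print('center->post',P.mean(0)-d*.004,'tip',onz('w2',np.array([[321,342]])/6+[269.6,124.6],.075))
for nm,q,z in(('base',[[75,140],[370,43],[462,415],[185,497]],.01),('bridge',[[193,298],[367,245],[406,385],[236,440]],.044)):
    P=onz('w1',np.array(q)/5+[309.6,114.6],z)[:,:2]
    d=(P[2]+P[3]-P[0]-P[1])/2;l=np.linalg.norm(d);d/=l
    print(nm,P.mean(0),'yaw',np.degrees(np.arctan2(d[1],d[0])),[np.linalg.norm(P[i]-P[i-1]) for i in range(4)],'front',(P[0]+P[1])/2)
E
python3 m.py
```

```text
[[0.57295505 0.27207697]
 [0.60744677 0.26710871]
 [0.59651968 0.18647463]
 [0.56160384 0.19108557]] [np.float64(0.08178298764965261), np.float64(0.03484770403313421), np.float64(0.08137109992330913), np.float64(0.03521897261999934)]
anvil yaw -97.84814130640395
center->post [0.58517753 0.233149  ] tip [[0.58520567 0.2340338  0.075     ]]
base [ 0.49542539 -0.1871892 ] yaw -76.82214720854564 [np.float64(0.12950103422125434), np.float64(0.09918462801405954), np.float64(0.13019753617157248), np.float64(0.09953398443910766)] front [ 0.48062424 -0.12397427]
bridge [ 0.49826198 -0.20101949] yaw -76.07267828853058 [np.float64(0.048924773444379906), np.float64(0.055963425989758876), np.float64(0.04736984655011833), np.float64(0.05657856654005012)] front [ 0.4924678  -0.17765406]
```

Emit:
jog_arm(plan=[[[0.4,1.2,-2,0,0,-0.048,0],[0,0,-2,0,0,0,0],[0,0,-2,0,0,0,0],[0,0,-2,0,0,0,0],[0,0,0,0,0,0,0],[0,0,0,0,0,0,0],[0,0,0,0,0,0,0],[0,0,0,0,0,0,0]]])

```text
t: 4.35
ee_pos: [0.5852, 0.2344, 0.1422]
ee_rot: [-0.0, 0.998, -0.067, 0.001]
contact_force: [0.3, 0.0, 0.8]
gripper_width: 1.001
```

```bash
python3 -c "
from h import *
snap('w3',['anvil_mid','anvil_toe'])
im=cv2.imread('pics/w3.png')[100:300,200:440];cv2.imwrite('pics/w3z.png',cv2.resize(im,None,fx=3,fy=3,interpolation=cv2.INTER_CUBIC))"
```

```text
4.35 [0.58524841 0.23436167 0.14215298] [-2.09662546e-04  9.97784401e-01 -6.65266701e-02  6.69493069e-04] [0.28484187 0.0491598  0.75625262]
{'fx': 286.7441105490892, 'fy': 286.7441105490892, 'cx': 319.022986302688, 'cy': 202.98816804649272, 'cam_to_world': array([[ 9.91154365e-01,  1.27139520e-01,  3.80600366e-02,
         5.94201341e-01],
       [-1.32712937e-01,  9.48329242e-01,  2.88199455e-01,
         3.09360824e-01],
       [ 5.48094765e-04, -2.90701207e-01,  9.56813727e-01,
         2.76983400e-01],
       [ 0.00000000e+00,  0.00000000e+00,  0.00000000e+00,
         1.00000000e+00]])}
anvil_mid [(0.81, [0.5836, 0.2309, 0.0371])]
anvil_toe [(0.93, [0.5768, 0.1862, 0.0067])]
```

View pics/w3z.png

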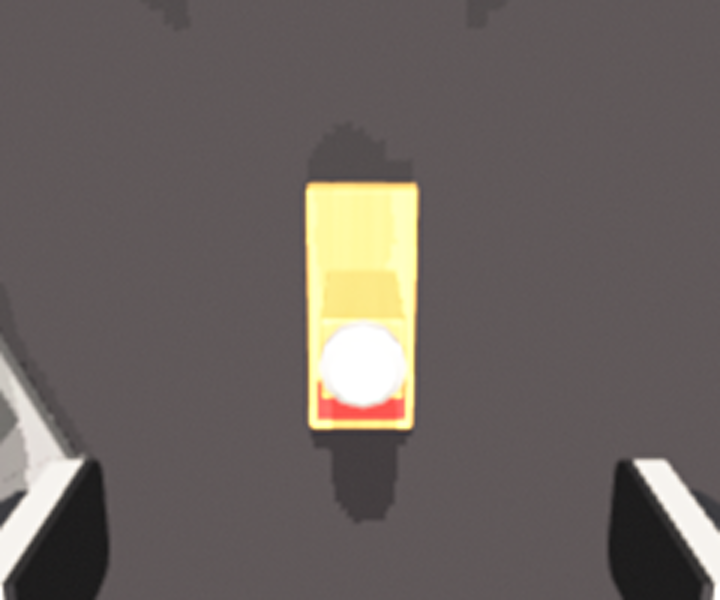

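```bash
python3 -c "
from h import *
a=np.array([[238,86],[417,96],[391,494],[222,487],[321,342]])/6+[270-.4,125-.4]
b=np.array([[306,183],[418,183],[413,429],[308,428],[362,365]])/3+[200-.33,100-.33]
t=tri('w2',a,'w3',b);print(t)
P=onz('w3',b[:4],.013)[:,:2];print(P)
d=(P[2]+P[3]-P[0]-P[1])/2;d/=np.linalg.norm(d);print(np.degrees(np.arctan2(d[1],d[0])),P.mean(0)-d*.004,onz('w3',b[4:],.075))
"
```

```text
[[5.72808542e-01 2.71674385e-01 8.01521790e-03 1.46523215e-04]
 [6.07894354e-01 2.66310525e-01 3.80389050e-03 1.87920471e-04]
 [5.96416095e-01 1.87325143e-01 1.56058655e-02 6.80553939e-05]
 [5.61566122e-01 1.90949431e-01 1.25571534e-02 9.11785453e-06]
 [5.85203944e-01 2.33896670e-01 7.43970889e-02 6.09189651e-06]]
[[0.57326786 0.27233788]
 [0.60734327 0.26777243]
 [0.59640415 0.18611398]
 [0.5616165  0.19114931]]
-97.89778321796216 [0.58520757 0.23330546] [[0.58523366 0.23412047 0.075     ]]
```

Plate and tip heights triangulate to about 10 mm and 74 mm, so the anvil stands on the bench. The post is at (0.5852, 0.2338), and the jaws are centred and square.

Emit:
jog_arm(plan=[[[0,-0.05,-2.5,0,0,0,0],[0,0,-2.5,0,0,0,0],[0,0,-2.5,0,0,0,0],[0,0,-1.8,0,0,0,0.2],[0,0,-0.8,0,0,0,0.6],[0,0,0,0,0,0,1],[0,0,0,0,0,0,1],[0,0,0,0,0,0,1]]], newtons=90)

```text
t: 5.5
ee_pos: [0.5856, 0.234, 0.0411]
ee_rot: [-0.0, 0.998, -0.066, 0.001]
contact_force: [1.5, -0.2, 0.6]
gripper_width: 0.242
```

```bash
python3 -c "
from h import *
print(readout.read_state())"
```

```text
{'t': 5.5, 'qpos': array([ 2.63270377e-01,  6.54174861e-01, -2.05123878e-01,  7.09732887e-01,
       -5.27230158e-05,  1.96710859e+00]), 'qd': array([-0.0015529 , -0.00031267, -0.00115926, -0.00249282,  0.00161049,
        0.00090238]), 'effort': array([ 1.55503484e-01, -5.59997749e+01,  2.11893404e+01,  3.73330330e-01,
        3.85152712e-02,  3.12979326e-03]), 'ee_pos': array([0.58557422, 0.23403804, 0.04110677]), 'ee_rot': array([-2.60804318e-04,  9.97787907e-01, -6.64718934e-02,  8.43337239e-04]), 'contact_force': array([ 1.52054412, -0.18651722,  0.56992088]), 'moment': array([ 0.01911629, -0.20021968, -0.00270574]), 'gripper_width': 0.2420910330342418}
```

Opening 0.242 (about 21 mm) means the post is gripped. I'll lift and carry it to a staging point before the holder.

Emit:
jog_arm(plan=[[[0,0,5,0,0,0,1],[0,0,5,0,0,0,1],[-1.9,-5.3,2,0,0,0.062,1],[-1.9,-5.3,0,0,0,0.062,1],[-1.9,-5.3,0,0,0,0.062,1],[-1.9,-5.3,0,0,0,0.062,1],[-1.9,-5.3,0,0,0,0.062,1],[-1.9,-5.3,0,0,0,0.062,1]]])

```text
t: 6.5
ee_pos: [0.4696, -0.0855, 0.1604]
ee_rot: [0.0, 0.993, 0.12, 0.0]
contact_force: [0.1, -0.6, -3.9]
gripper_width: 0.239
```

```bash
python3 -c "
from h import *
snap('w4',['holder','holder_mouth','holder_range','anvil_toe'])
im=imaging.read_camera('top');cv2.imwrite('pics/top4.png',cv2.resize(im[170:290,250:410],None,fx=5,fy=5,interpolation=cv2.INTER_CUBIC))
im=imaging.read_camera('scene');cv2.imwrite('pics/scene4.png',cv2.resize(im[100:250,180:380],None,fx=4,fy=4,interpolation=cv2.INTER_CUBIC))"
```

```text
6.5 [ 0.46962873 -0.08552198  0.16044869] [1.93427522e-05 9.92730079e-01 1.20361905e-01 4.16268110e-05] [ 0.102919   -0.62642091 -3.93009433]
{'fx': 286.7441105490892, 'fy': 286.7441105490892, 'cx': 319.022986302688, 'cy': 202.98816804649272, 'cam_to_world': array([[ 9.71005875e-01, -2.28727849e-01, -6.95065548e-02,
         4.51025881e-01],
       [ 2.39055611e-01,  9.28972074e-01,  2.82600958e-01,
        -1.19585350e-02],
       [-6.90608913e-05, -2.91023122e-01,  9.56716017e-01,
         2.95250023e-01],
       [ 0.00000000e+00,  0.00000000e+00,  0.00000000e+00,
         1.00000000e+00]])}
holder []
holder_mouth []
holder_range [(0.66, [0.7598, -0.0079, 0.0001])]
anvil_toe []
```

View pics/w4.png

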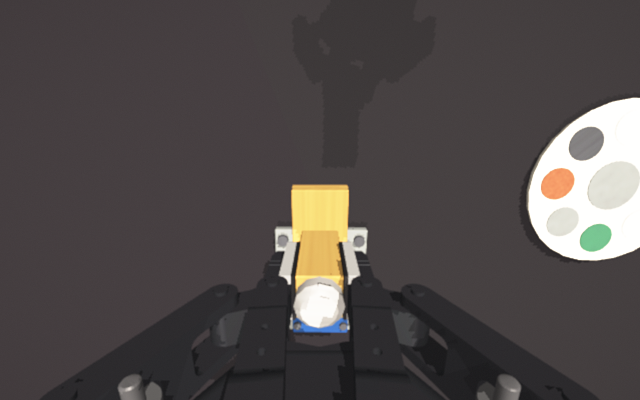

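View pics/scene4.png

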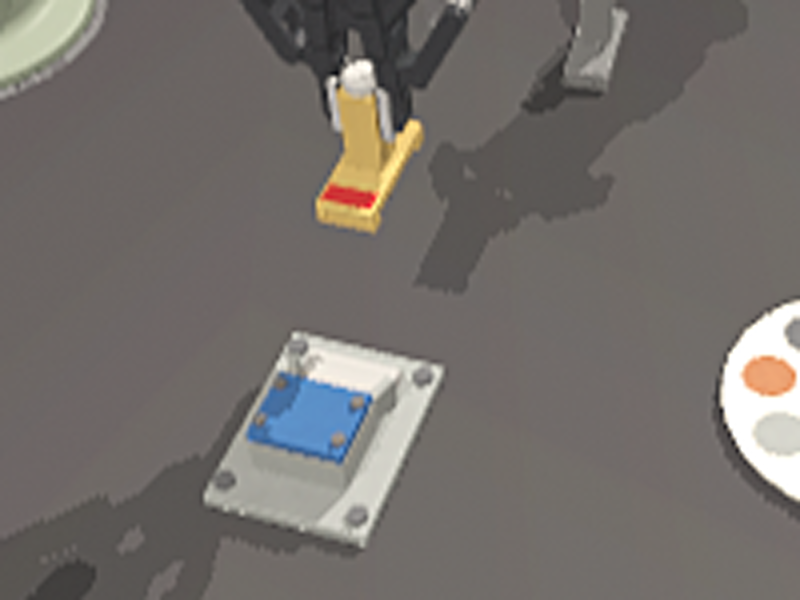

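```bash
python3 -c "
from h import *
im=cv2.imread('pics/w4.png')[175:345,240:400];cv2.imwrite('pics/w4z.png',cv2.resize(im,None,fx=4,fy=3.5,interpolation=cv2.INTER_CUBIC))"
```

```text
(no output)
```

View pics/w4z.png

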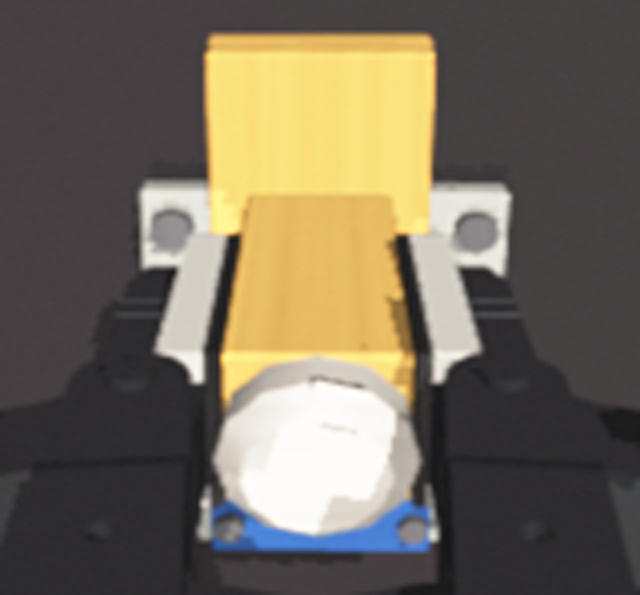

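View pics/top4.png

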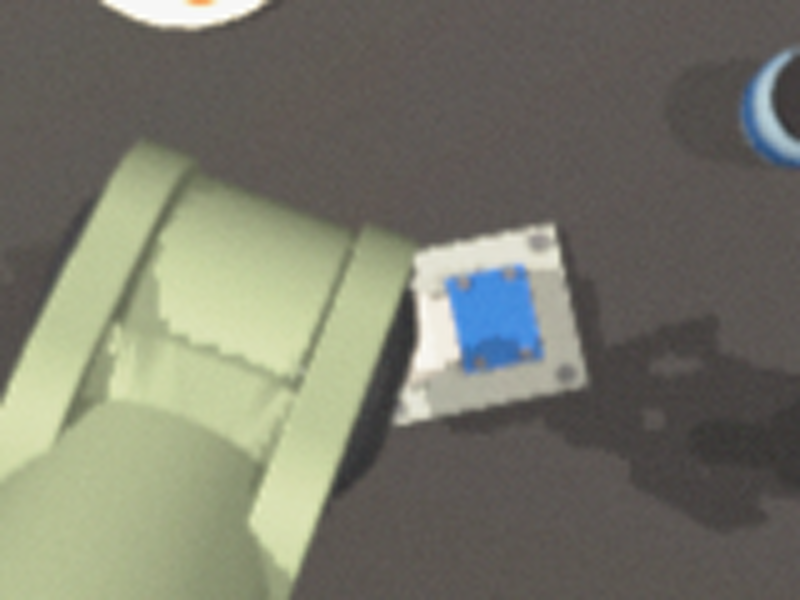

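```bash
cat > m4.py <<'E'
from h import *
f=lambda q:np.array(q)/[4,3.5]+[239.6,174.6]
B=onz('w4',f([[140,185],[511,187]]),.01)[:,:2];print('base front',B,np.linalg.norm(B[1]-B[0]),B.mean(0))
G=onz('w4',f([[213,549],[430,551]]),.044)[:,:2];print('bridge back',G,np.linalg.norm(G[1]-G[0]),G.mean(0))
v=G.mean(0)-B.mean(0);print('axis yaw',np.degrees(np.arctan2(v[1],v[0])),np.linalg.norm(v))
for X in(B,G):
    e=X[1]-X[0];print('edge-90',np.degrees(np.arctan2(e[1],e[0]))-90)
H=onz('w4',f([[207,50],[435,50]]),.160-.041+.013)[:,:2];print('anvil heel top',H,H.mean(0))
e=H[1]-H[0];print(np.degrees(np.arctan2(e[1],e[0]))-90,np.linalg.norm(e))
E
python3 m4.py
python3 - <<'E'
# base corner from w1 refit
E
```

```text
base front [[ 0.43222939 -0.13406631]
 [ 0.52855685 -0.11102282]] 0.09904535120256162 [ 0.48039312 -0.12254456]
bridge back [[ 0.47636992 -0.23107016]
 [ 0.53242205 -0.2180226 ]] 0.05755067565191589 [ 0.50439598 -0.22454638]
axis yaw -76.75818676343977 0.10478792264193891
edge-90 -76.5465120839887
edge-90 -76.89629870609397
anvil heel top [[ 0.44506562 -0.05566744]
 [ 0.47751611 -0.04767774]] [ 0.46129087 -0.05167259]
-76.16819731393774 0.03341960096385309
```

The staging picture shows the anvil hanging square over the holder's axis, with the base's front corners at (275,228) and (368,228) and the bridge's back edge at (293–347,332). That puts the holder yaw at about −76.7° and its origin near (0.4963, −0.1914). I'll align and lower the toe over the open floor.

Emit:
jog_arm(plan=[[[0.5,-1.7,0,0,0,-0.009,1],[0.45,-1.65,-1,0,0,0,1],[0,0,-2.5,0,0,0,1],[0,0,-2.5,0,0,0,1],[0,0,-2,0,0,0,1],[0,0,-1.0,0,0,0,1],[0,0,-0.5,0,0,0,1],[0,0,0,0,0,0,1]]])

```text
t: 7.85
ee_pos: [0.4805, -0.1178, 0.0653]
ee_rot: [0.0, 0.993, 0.115, 0.0]
contact_force: [0.7, 0.0, -2.3]
gripper_width: 0.242
```

```bash
cat > st.py <<'E'
from h import *
s=readout.read_state();p=s['ee_pos'];th=np.radians(-76.7);d=np.array([np.cos(th),np.sin(th)]);n=np.array([-d[1],d[0]])
r=p[:2]-[.4963,-.1914];q=s['ee_rot']
from scipy.spatial.transform import Rotation as R
z=R.from_quat(q[[1,2,3,0]]).as_matrix()
F=s['contact_force'];M=s['moment']
print('t',s['t'],'TCP hx,hy,z mm',np.round([r@d*1e3,r@n*1e3,p[2]*1e3],2),'toe x',round(r@d*1e3+44,2),'F hx,hy,z',np.round([F[:2]@d,F[:2]@n,F[2]],2),'M hx,hy,z',np.round([M[:2]@d,M[:2]@n,M[2]],3),'yaw',round(np.degrees(np.arctan2(z[1,0],z[0,0]))-90,2),'toolz',np.round(z[:,2],4),'w',round(s['gripper_width'],3))
E
python3 -c "
import st
from h import *
im=imaging.read_camera('scene');cv2.imwrite('pics/scene5.png',cv2.resize(im[130:250,200:340],None,fx=5,fy=5,interpolation=cv2.INTER_CUBIC))"
```

```text
t 7.85 TCP hx,hy,z mm [-75.26   1.52  65.28] toe x -31.26 F hx,hy,z [ 0.12  0.72 -2.34] M hx,hy,z [0.036 0.064 0.047] yaw -76.82 toolz [ 0.e+00 -1.e-04 -1.e+00] w 0.242
```

View pics/scene5.png

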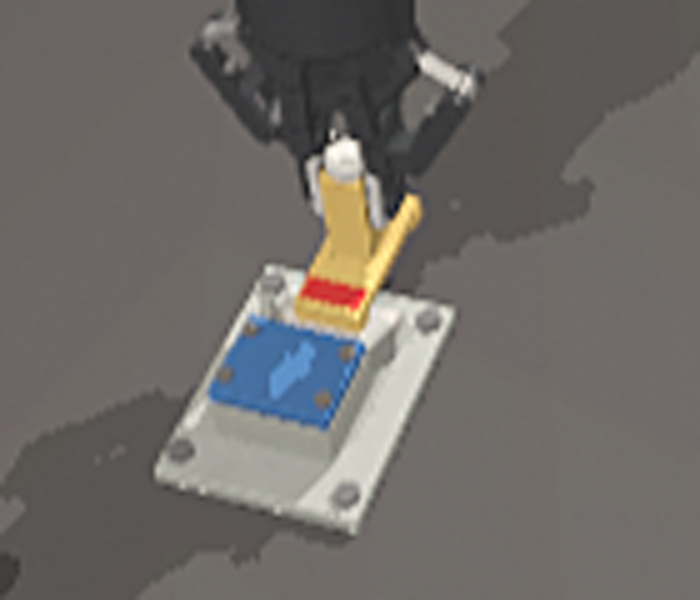

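Emit:
jog_arm(plan=[[[-0.14,-0.03,0,0,0,0.001,1],[0,0,-0.2,0,0,0,1],[0,0,-0.1,0,0,0,1],[0,0,-0.05,0,0,0,1],[0,0,0,0,0,0,1],[0,0,0,0,0,0,1],[0,0,0,0,0,0,1],[0,0,0,0,0,0,1]]])

```text
t: 8.9
ee_pos: [0.4788, -0.1179, 0.0618]
ee_rot: [-0.0, 0.993, 0.115, 0.0]
contact_force: [-0.2, 0.3, -4.3]
gripper_width: 0.247
```

```bash
python3 -c "
import st
from h import *
snap('w6')
im=cv2.imread('pics/w6.png')[150:320,220:420];cv2.imwrite('pics/w6z.png',cv2.resize(im,None,fx=4,fy=3.5,interpolation=cv2.INTER_CUBIC))"
```

```text
t 8.9 TCP hx,hy,z mm [-75.53  -0.08  61.8 ] toe x -31.53 F hx,hy,z [-0.37 -0.13 -4.34] M hx,hy,z [ 0.004  0.02  -0.024] yaw -76.77 toolz [ 0.  0. -1.] w 0.247
8.9 [ 0.47884682 -0.11791818  0.0618033 ] [-9.81372289e-06  9.93338926e-01  1.15229239e-01  5.64344591e-06] [-0.21236073  0.33465157 -4.33648194]
{'fx': 286.7441105490892, 'fy': 286.7441105490892, 'cx': 319.022986302688, 'cy': 202.98816804649272, 'cam_to_world': array([[ 9.73422112e-01, -2.19146225e-01, -6.65155895e-02,
         4.61027566e-01],
       [ 2.29018277e-01,  9.31281564e-01,  2.83311274e-01,
        -4.42028181e-02],
       [-1.41853773e-04, -2.91014744e-01,  9.56718558e-01,
         1.96600871e-01],
       [ 0.00000000e+00,  0.00000000e+00,  0.00000000e+00,
         1.00000000e+00]])}
```

View pics/w6z.png

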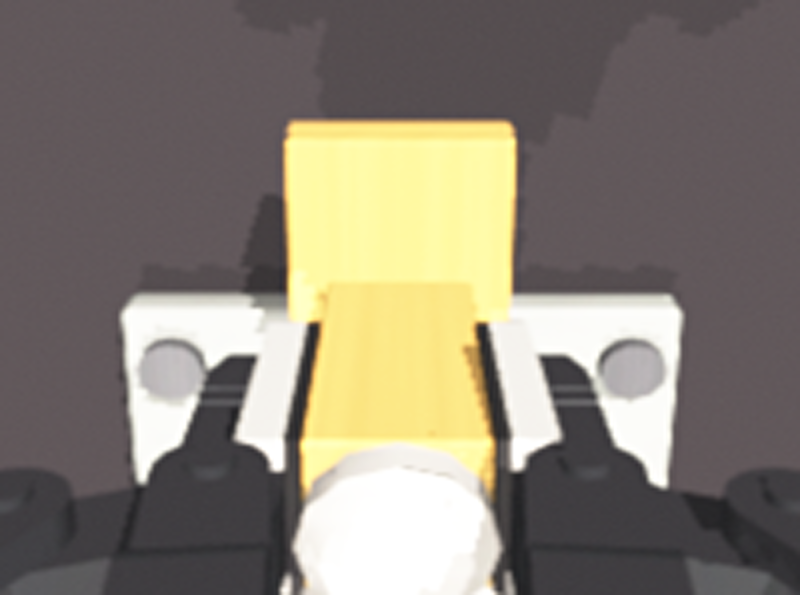

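The anvil's heel (col 401) and the holder corners (mid col 403) are centred within 0.5 mm. Next I'll feel for the floor.

Emit:
jog_arm(plan=[[[0,0,-0.03,0,0,0,1],[0,0,-0.03,0,0,0,1],[0,0,-0.03,0,0,0,1],[0,0,0,0,0,0,1],[0,0,0,0,0,0,1],[0,0,0,0,0,0,1],[0,0,0,0,0,0,1],[0,0,0,0,0,0,1]]])

```text
t: 9.95
ee_pos: [0.4789, -0.1179, 0.061]
ee_rot: [-0.0, 0.993, 0.115, 0.0]
contact_force: [-0.3, 1.3, 0.3]
gripper_width: 0.24
```

```bash
python3 st.py
```

```text
t 9.95 TCP hx,hy,z mm [-7.557e+01 -4.000e-02  6.099e+01] toe x -31.57 F hx,hy,z [-1.36 -0.01  0.26] M hx,hy,z [-0.247  0.179 -0.034] yaw -76.76 toolz [ 1.e-04  1.e-04 -1.e+00] w 0.24
```

Contact at TCP z = 61.0 mm, as expected for a floor at 20 mm. I'll slide in just above contact to toe x ≈ −6.

Emit:
jog_arm(plan=[[[0,0,0.05,0,0,0,1],[0.1,-0.41,0,0,0,0,1],[0.1,-0.41,0,0,0,0,1],[0.1,-0.42,0,0,0,0,1],[0.1,-0.42,0,0,0,0,1],[0.1,-0.42,0,0,0,0,1],[0.1,-0.42,0,0,0,0,1],[0,0,-0.04,0,0,0,1]]])

```text
t: 10.95
ee_pos: [0.485, -0.1433, 0.061]
ee_rot: [0.0, 0.993, 0.115, 0.0]
contact_force: [0.5, 0.5, -2.9]
gripper_width: 0.243
```

```bash
python3 st.py
```

```text
t 10.95 TCP hx,hy,z mm [-49.38   0.1   61.02] toe x -5.38 F hx,hy,z [-0.39  0.6  -2.93] M hx,hy,z [-0.02   0.02  -0.025] yaw -76.79 toolz [ 3.e-04 -1.e-04 -1.e+00] w 0.243
```

Emit:
jog_arm(plan=[[[0,0,-0.03,0,0,0,1],[0,0,-0.03,0,0,0,1],[0.01,-0.05,0,0,0,0,1],[0.01,-0.05,0,0,0,0,1],[0.01,-0.05,0,0,0,0,1],[0.02,-0.05,0,0,0,0,1],[0,0,0,0,0,0,1],[0,0,0,0,0,0,1]]])

```text
t: 11.95
ee_pos: [0.4855, -0.1445, 0.0606]
ee_rot: [-0.0, 0.993, 0.115, 0.0]
contact_force: [-1.7, 4.4, 5.9]
gripper_width: 0.246
```

```bash
python3 st.py
```

```text
t 11.95 TCP hx,hy,z mm [-48.17   0.32  60.65] toe x -4.17 F hx,hy,z [-4.69 -0.59  5.85] M hx,hy,z [-0.15   0.943 -0.058] yaw -76.74 toolz [ 6.e-04  9.e-04 -1.e+00] w 0.246
```

Emit:
jog_arm(plan=[[[0.01,-0.05,0,0,0,0,1],[0.01,-0.05,0,0,0,0,1],[0.01,-0.05,0,0,0,0,1],[0.01,-0.05,0,0,0,0,1],[0,0,0,0,0,0,1],[0,0,0,0,0,0,1],[0,0,0,0,0,0,1],[0,0,0,0,0,0,1]]])

```text
t: 12.95
ee_pos: [0.4862, -0.1468, 0.0606]
ee_rot: [-0.0, 0.993, 0.115, 0.0]
contact_force: [-0.5, 4.2, 5.3]
gripper_width: 0.245
```

```bash
python3 st.py
```

```text
t 12.95 TCP hx,hy,z mm [-45.75   0.41  60.61] toe x -1.75 F hx,hy,z [-4.16  0.48  5.32] M hx,hy,z [ 0.01   0.842 -0.008] yaw -76.75 toolz [ 9.e-04  4.e-04 -1.e+00] w 0.245
```

Emit:
jog_arm(plan=[[[0.01,-0.05,0,0,0,0,1],[0.0,-0.05,0,0,0,0,1],[0.0,-0.05,0,0,0,0,1],[0.01,-0.05,0,0,0,0,1],[0,0,0,0,0,0,1],[0,0,0,0,0,0,1],[0,0,0,0,0,0,1],[0,0,0,0,0,0,1]]])

```text
t: 13.95
ee_pos: [0.4864, -0.1489, 0.0605]
ee_rot: [-0.0, 0.993, 0.115, 0.0]
contact_force: [0.2, 4.4, 4.7]
gripper_width: 0.243
```

```bash
python3 st.py
```

```text
t 13.95 TCP hx,hy,z mm [-43.63   0.11  60.55] toe x 0.37 F hx,hy,z [-4.24  1.21  4.73] M hx,hy,z [0.097 0.824 0.024] yaw -76.75 toolz [ 8.e-04  1.e-04 -1.e+00] w 0.243
```

Emit:
jog_arm(plan=[[[0.01,-0.05,0,0,0,0,1],[0.01,-0.05,0,0,0,0,1],[0.01,-0.05,0,0,0,0,1],[0.01,-0.05,0,0,0,0,1],[0,0,0,0,0,0,1],[0,0,0,0,0,0,1],[0,0,0,0,0,0,1],[0,0,0,0,0,0,1]]])

```text
t: 14.95
ee_pos: [0.4862, -0.1511, 0.0602]
ee_rot: [0.0, 0.993, 0.115, -0.0]
contact_force: [-0.5, -0.1, -3.6]
gripper_width: 0.242
```

```bash
python3 st.py
```

```text
t 14.95 TCP hx,hy,z mm [-41.56  -0.52  60.21] toe x 2.44 F hx,hy,z [ 0.01 -0.56 -3.62] M hx,hy,z [-0.04  -0.022 -0.031] yaw -76.78 toolz [-3.e-04 -2.e-04 -1.e+00] w 0.242
```

Contact vanished (only weight left) at toe x ≈ 2.4, so the bar is over the groove. I'll lower it.

Emit:
jog_arm(plan=[[[0.02,-0.05,0,0,0,0,1],[0,0,-0.05,0,0,0,1],[0,0,-0.05,0,0,0,1],[0,0,-0.05,0,0,0,1],[0,0,-0.05,0,0,0,1],[0,0,0,0,0,0,1],[0,0,0,0,0,0,1],[0,0,0,0,0,0,1]]])

```text
t: 15.95
ee_pos: [0.4866, -0.1514, 0.0584]
ee_rot: [0.0, 0.993, 0.115, 0.0]
contact_force: [-0.2, 1.0, -4.6]
gripper_width: 0.245
```

```bash
python3 st.py
```

```text
t 15.95 TCP hx,hy,z mm [-41.13  -0.29  58.42] toe x 2.87 F hx,hy,z [-1.01  0.03 -4.57] M hx,hy,z [-0.028  0.023  0.033] yaw -76.76 toolz [ 0. -0. -1.] w 0.245
```

Free descent to 58.4. Expect seating at 56.0.

Emit:
jog_arm(plan=[[[0,0,-0.05,0,0,0,1],[0,0,-0.05,0,0,0,1],[0,0,-0.05,0,0,0,1],[0,0,-0.04,0,0,0,1],[0,0,-0.04,0,0,0,1],[0,0,0,0,0,0,1],[0,0,0,0,0,0,1],[0,0,0,0,0,0,1]]])

```text
t: 16.95
ee_pos: [0.4866, -0.1514, 0.0561]
ee_rot: [0.0, 0.993, 0.115, 0.0]
contact_force: [0.2, 0.0, -4.3]
gripper_width: 0.242
```

```bash
python3 st.py
```

```text
t 16.95 TCP hx,hy,z mm [-41.14  -0.29  56.1 ] toe x 2.86 F hx,hy,z [ 0.02  0.19 -4.25] M hx,hy,z [-0.06   0.011 -0.021] yaw -76.76 toolz [ 0. -0. -1.] w 0.242
```

Emit:
jog_arm(plan=[[[0,0,-0.03,0,0,0,1],[0,0,-0.03,0,0,0,1],[0,0,-0.02,0,0,0,1],[0,0,0,0,0,0,1],[0,0,0,0,0,0,1],[0,0,0,0,0,0,1],[0,0,0,0,0,0,1],[0,0,0,0,0,0,1]]])

```text
t: 17.95
ee_pos: [0.4866, -0.1514, 0.056]
ee_rot: [0.0, 0.993, 0.115, 0.0]
contact_force: [-3.2, 0.7, 6.0]
gripper_width: 0.243
```

```bash
python3 st.py
```

```text
t 17.95 TCP hx,hy,z mm [-41.14  -0.26  56.02] toe x 2.86 F hx,hy,z [-1.4  -2.92  6.04] M hx,hy,z [-0.599  0.469 -0.011] yaw -76.76 toolz [ 3.e-04 -2.e-04 -1.e+00] w 0.243
```

Seated: firm contact at TCP z = 56.0, exactly 5 mm below riding height. Releasing and retreating straight up.

Emit:
jog_arm(plan=[[[0,0,0.06,0,0,0,1],[0,0,0,0,0,0,1],[0,0,0,0,0,0,0.65],[0,0,0,0,0,0,0.5],[0,0,0,0,0,0,0.4],[0,0,0,0,0,0,0.4],[0,0,1,0,0,0,0.4],[0,0,2,0,0,0,0.4]]])

```text
t: 18.95
ee_pos: [0.486, -0.1512, 0.0861]
ee_rot: [-0.0, 0.993, 0.115, -0.001]
contact_force: [1.0, 0.2, 0.2]
gripper_width: 0.596
```

Emit:
jog_arm(plan=[[[0,0,4,0,0,0,0.4],[0,0,5,0,0,0,0.2],[0,0,5,0,0,0,0],[-1,4,0,0,0,0,0],[0,0,0,0,0,0,0],[0,0,0,0,0,0,0],[0,0,0,0,0,0,0],[0,0,0,0,0,0,0]]])

```text
t: 19.95
ee_pos: [0.4765, -0.1119, 0.2255]
ee_rot: [-0.0, 0.993, 0.115, -0.0]
contact_force: [-0.0, -0.1, 0.6]
gripper_width: 0.998
```

```bash
python3 -c "
import st
from h import *
snap('w9',['anvil_mid','anvil_toe','holder'])
im=imaging.read_camera('scene');cv2.imwrite('pics/scene9.png',cv2.resize(im[130:250,200:340],None,fx=5,fy=5,interpolation=cv2.INTER_CUBIC))
for n in ['anvil_mid','anvil_toe','holder','spare_mid','jar','palette','mallet']: print(n,imaging.tip_of(n,'scene')[:1])
im=cv2.imread('pics/w9.png')[100:300,200:440];cv2.imwrite('pics/w9z.png',cv2.resize(im,None,fx=3,fy=3,interpolation=cv2.INTER_CUBIC))"
```

```text
t 19.95 TCP hx,hy,z mm [-81.92  -0.97 225.53] toe x -37.92 F hx,hy,z [ 0.09 -0.06  0.65] M hx,hy,z [-0.035 -0.02  -0.012] yaw -76.81 toolz [-7.e-04  2.e-04 -1.e+00] w 0.998
19.95 [ 0.47651301 -0.11190317  0.22553215] [-1.21820218e-04  9.93382041e-01  1.14856435e-01 -3.25595453e-04] [-0.0387011  -0.09998394  0.64788684]
{'fx': 286.7441105490892, 'fy': 286.7441105490892, 'cx': 319.022986302688, 'cy': 202.98816804649272, 'cam_to_world': array([[ 9.73608117e-01, -2.18574057e-01, -6.56705155e-02,
         4.58844981e-01],
       [ 2.28225117e-01,  9.31508509e-01,  2.83205216e-01,
        -3.82078274e-02],
       [-7.28669175e-04, -2.90718558e-01,  9.56808335e-01,
         3.60364595e-01],
       [ 0.00000000e+00,  0.00000000e+00,  0.00000000e+00,
         1.00000000e+00]])}
anvil_mid [(0.75, [0.4849, -0.1514, 0.0504])]
anvil_toe [(0.76, [0.4972, -0.2001, 0.022])]
holder [(0.81, [0.4946, -0.187, 0.0033])]
anvil_mid [{'location': [0.4866, -0.1574, 0.0509], 'conf': 0.64}]
anvil_toe []
holder [{'location': [0.4989, -0.1945, -0.0006], 'conf': 0.63}]
spare_mid [{'location': [0.4553, 0.2078, 0.0414], 'conf': 0.54}]
jar [{'location': [0.6302, -0.3867, 0.0001], 'conf': 0.65}]
palette [{'location': [0.7562, -0.0104, -0.0014], 'conf': 0.89}]
mallet [{'location': [0.428, -0.4482, 0.0039], 'conf': 0.93}]
```

View pics/w9z.png

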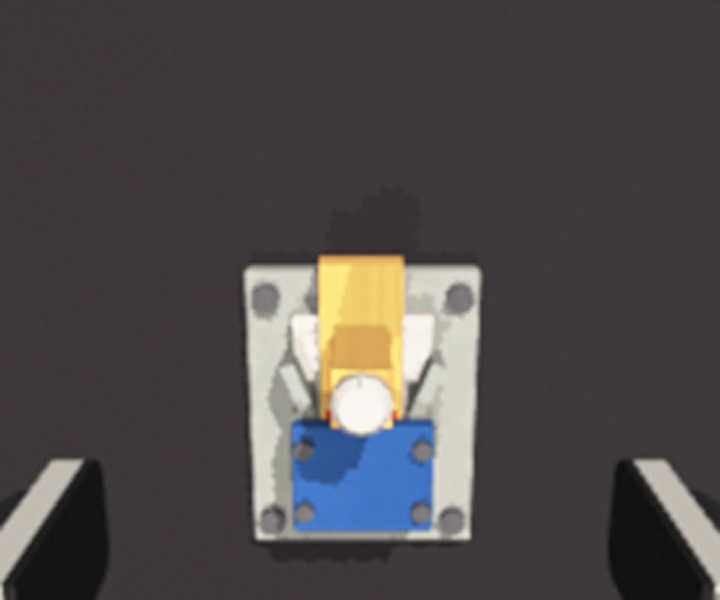

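View pics/scene9.png

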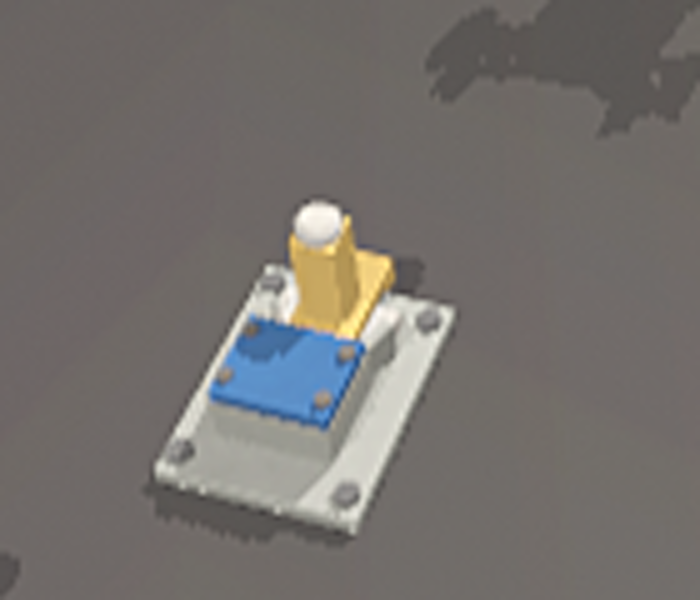

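```bash
python3 -c "
from h import *
f=lambda q:np.array(q)/3+[199.67,99.67]
th=np.radians(-76.7);d=np.array([np.cos(th),np.sin(th)]);n=np.array([-d[1],d[0]])
for nm,q,z in(('tip',[[361,405]],.090),('heel',[[319,256],[405,256]],.028),('post top back',[[330,370],[394,370]],.081)):
    P=onz('w9',f(q),z)[:,:2].mean(0)-[.4963,-.1914];print(nm,P@d*1e3,P@n*1e3)
"
```

```text
tip -41.78741769191584 -0.6232597082700843
heel -79.05637256252591 -0.03718952008128674
post top back -51.05371737567682 -0.24577178589288023
```

The seated anvil checks out. Its tip is at hx −41.8 and its heel at −79.1 mm, so the toe is at about +1 to +3 mm, centred and upright.

```bash
python3 -c "
from cell import ticket
print(ticket.close_job())"
```

```text
the job is handed in; nothing more can be done
None
```

The brass anvil is seated in the holder and released, and I handed the job in at about 20 s; no verdict was reported.

I gripped the anvil by its post and carried it over the holder's open floor. There I felt the floor at TCP height 61.0 mm. I slid it under the bridge with light downward force until contact vanished at toe x ≈ +2.4 mm. I then lowered it freely to firm contact at 56.0 mm, exactly 5 mm lower as expected, opened the gripper and moved away.

**Last checks:**
- **Position:** the toe end is about 1–3 mm past the holder's origin, and the anvil is within about 0.6 mm of the centre line. Tip and heel positions agree within about 1 mm with an upright anvil.
- **Robot clear:** after retreating, the wrist force was about 0.6 N or less, with the gripper fully open and 17 cm above the seated position.
- **Other objects:** the network fixes for the spare, jar, palette and mallet are within about 5 mm of the first ones, which is network noise.

**Disagreements:** the network put the anvil's mid point at 50.4–50.9 mm, where fully down is 52.5. That is within its 4 mm accuracy, and I trusted the measured contact height instead. The scene network did not find the toe, which is hidden under the bridge. The wrist network's guess for it would put it about 9 mm past the holder's origin instead of 1–3, still within the limits.

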